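# Dispense four unit-dose pots from the chute into a pan

### The arm

A 6-joint arm with a two-finger parallel gripper is mounted at the origin on the work surface. World frame = base frame: x ahead of the robot, y to its left, z up, the work surface at z = 0. Lengths are in m, angles in degrees, forces in N, time in s.
With the tool pointing down it reaches from about 0.375 to 0.9 m from the base axis. Payload 3.1 kg.
Tool frame: the origin (TCP) lies on the centre line of the jaws, within the pads' length; the fingertips stand 19 mm ahead of it and the grasp point (between the pads) is the TCP (tips_ahead is the distance from the TCP to the fingertips, in m); z points along the fingers, y is the line along which they close (so a half turn about z gives the same grasp; the last joint's range is limited). The gripper opens to 87 mm and grips with 3 to 60 N. Pads are 19 mm wide; open, the fingers measure 117 mm over their backs; the gripper's body (75 mm by 190 mm) begins 51 mm behind the grasp point.
Start: joints at [57.496, 30.224, 82.088, -0, 67.689, -10.227], TCP at [0.237, 0.578, 0.242] pointing down, gripper open.
Joint ranges: [-176.69, 176.69], [-43.24, 126.21], [12.49, 139.97], [-82, 262], [0, 151.66], [-163.58, 163.58]. Speed limits (degrees/s): [159.86, 159.86, 180, 180, 180, 180].

### API

Orientations are given as a 3x3 rotation matrix whose columns are the frame's x, y, z axes.
In Python, from rig import read_state, capture, hand_in, trace, landmark_of, tips_ahead gives the robot as it stands.
- The arm moves only by the shell command python3 -m jog 'ROWS'. ROWS is JSON, a list of rows, each an object of numbers: "tx", "ty", "tz": the shift along the tool's x, y, z in cm; "roll": the turn about the tool's z in rad; "jaw": the opening, from 0 (shut) to 1 (fully open). A call has 1 to 8 rows; each row shifts and turns the commanded pose from where the row before left it, along the tool's axes as they then stand; what a row does not reach is not made up. A row lasts 1/10 s, in which the tool goes at most 50 mm and 8.59 degrees, less where a joint would pass 70% of its speed; a pose out of reach is approached as far as the arm can. A call with a gripper value outside its range is refused whole. The fingers move at their own pace and stop on an object; the grip force is fixed at half the most. Time passes only in rows, so rows that do not move let the fingers close. It gives the time, the measured TCP pose, the force, the opening and the grip force at its end, in the units of the state.
- read_state(): the state, without advancing time (a new reading comes with each control period).
- capture(name): name is "side" or "top"; returns a dict with "img" (420x560x3 uint8, red, green, blue), "vertical_fov" (degrees; the focal length in pixels is half the picture's height over the tangent of half this angle, whatever the lens; pixels are square), "cx", "cy" (the principal point, pixels), "cam_to_world" (4x4, takes a point from camera to world coordinates). Camera axes: x right, y up, looking along -z (the intrinsics and any distortion apply to the point x, -y, -z); pixel columns grow to the right and rows downward; lengths in m; the calibration is good to about 2 mm. A picture is of the moment at which its call begins. There is no depth.
- hand_in(): hands the job in; it is judged then, once.
Trained networks look in the newest picture that a camera, given by its name, has taken for a name from the list of things; names that differ only in an ending like _2 or _b are one class to them, and where a whole thing is asked for, a point or a joint stands for the part that bears it (a point fixed in the world has none). Each returns a list of dicts, best first, with "p" (0 to 1); they miss things now and then, are a little off and sometimes report something else, mostly with a low value. They report only what shows in the picture. A call takes as long as a camera call.
- trace(camera, thing): "pixels" (420x560 bool, what is visible of it) and "bbox" ([left, top, width, height] in pixels, round what is visible of it).
- landmark_of(camera, thing): "point" ([row, column] in pixels: a listed point, or the origin of a listed thing).
The state is a dict: "time_s": time; "joint_positions": joint angles; "qvel": joint speeds; "tau": joint torques, N m; "position": TCP position; "tcp_rot": TCP orientation; "force": force on the tool from outside, world axes, zero at the start; "moment": the same for the moment, N m; "opening": opening from 0.0 (shut) to 1.0 (fully open); "grasp_force": force on a finger pad.
Only numpy, scipy, OpenCV 4.12 (cv2) and the standard library are available. Lean on these libraries where they do the work, as an engineer would, in place of code of your own. Each camera call takes 0.05 s, during which the arm holds its last target. There are 200 camera calls.

### The job

Pick up the steel dose pan by its handle and hold it up under the lip of the dispenser's chute, pressing the black paddle in with the pan's front so that the gate opens and all four white pots slide into the pan. Let none fall beside it. Then set the pan, with the pots in it, down flat in the middle of the black rubber mat and let go; leave the bottle, the jar and the ampoule tray alone.

Things in the scene. Friction and masses are not known exactly. Their poses are not given: they have to be found in the camera images.
- pan: The dose pan: an open rectangular steel pan 120 mm long (x) x 90 wide (y) x 50 high (its end wall at the handle 70 high), walls and floor 3 thick, about 0.16 kg, with one black bar handle on its -x end. Origin: centre of the pan's underside (handle not counted); x points away from the handle, z up. Stands on the table at the start.
- handle (a point): Point to grip on the pan's handle, in the middle of the bar, 105 from the pan's origin towards -x and 40 above the pan's underside; same axes as the pan. The bar is 14 wide (y) and 20 high (its top is 50 above the underside), and reaches from the pan's end wall to 144 from the pan's origin. Gripped from above with the fingers closing along y.
- dispenser: Fixed gravity dispenser: white column (front at x = 85 mm) on a grey base (x = 70 to 230, y = -65 to 65 mm), carrying an open steel chute, 42 wide, up to 320 high, sloping down at 32 degrees to the dispenser's -x. A steel gate shuts its lower end (the lip). Origin: on the table straight below the lip; x points from the lip back to the column, y along the lip, z up.
- lip (a point): Middle of the lip's edge: end of the chute floor, 190 above the table (underside 185, rising with x). The gate's frame stands at the lip: x -7 to 1, y -27 to 27, up to 280 high. Below and in front of the lip all is free but for the paddle. Pots leave here towards the dispenser's -x at up to 1 m/s and land 0 to 60 in front of the lip.
- paddle (a joint): How far the push paddle is pressed in, m: 0 at rest, 0.025 at its stop. Pressing it (along the dispenser's +x) lifts the gate 1.4 times as far; pots start to slide out at about 0.012 and pass freely from 0.016. It springs back and shuts the gate when let go; about 1.4 N to start, 3.4 N at its stop.
- paddle_face (a point): Centre of the paddle's front: an upright black plate 60 wide x 70 high under the chute, 90 to 160 above the table, its front 15 behind the lip at rest (dispenser x = 15) and 40 behind it when fully pressed. It faces the dispenser's -x.
- mat: The black rubber mat, fixed flat on the table, 200 x 200 x 4 thick. Origin: centre of its underside.
- spray: Bystander: green glass bottle with a green cap, 60 diameter, 170 high, standing. Origin: centre of its underside.
- jar: Bystander: small amber jar with a lid, 56 diameter, 70 high, standing. Origin: centre of its underside.
- ampoules: Bystander: clear tray of brown ampoules, 140 (x) x 100 (y), 62 high. Origin: centre of its underside.
- pot0: Sealed unit-dose pot, a white plastic disc 28 diameter x 16 thick with a foil top, 15 g; number 1 of four in single file in the chute, counted from the gate. Origin: centre of its underside, z along its axis.
- pot1: Sealed unit-dose pot, a white plastic disc 28 diameter x 16 thick with a foil top, 15 g; number 2 of four in single file in the chute, counted from the gate. Origin: centre of its underside, z along its axis.
- pot2: Sealed unit-dose pot, a white plastic disc 28 diameter x 16 thick with a foil top, 15 g; number 3 of four in single file in the chute, counted from the gate. Origin: centre of its underside, z along its axis.
- pot3: Sealed unit-dose pot, a white plastic disc 28 diameter x 16 thick with a foil top, 15 g; number 4 of four in single file in the chute, counted from the gate. Origin: centre of its underside, z along its axis.

How it is judged (in metres and radians):
On the way:
1. all four pots lie in the pan while the pan is held up, its underside more than 50 mm above the table (x of pot0 in the frame of pan between -0.06 and 0.06 m and y of pot0 in the frame of pan between -0.045 and 0.045 m and z of pot0 in the frame of pan between 0 and 0.07 m and x of pot1 in the frame of pan between -0.06 and 0.06 m and y of pot1 in the frame of pan between -0.045 and 0.045 m and z of pot1 in the frame of pan between 0 and 0.07 m and x of pot2 in the frame of pan between -0.06 and 0.06 m and y of pot2 in the frame of pan between -0.045 and 0.045 m and z of pot2 in the frame of pan between 0 and 0.07 m and x of pot3 in the frame of pan between -0.06 and 0.06 m and y of pot3 in the frame of pan between -0.045 and 0.045 m and z of pot3 in the frame of pan between 0 and 0.07 m and height (world z) of pan above 0.05 m), for 0.2 s.
At the end, for the whole second after the job is handed in: All four pots are inside the pan (each pot's origin within the pan's outline and less than 70 mm above its underside); the pan stands flat (within 0.1 rad, underside less than 12 mm above the table), at rest on the mat with its centre within 50 mm of the mat's centre; the paddle has sprung back (x of pot0 in the frame of pan between -0.06 and 0.06 m and y of pot0 in the frame of pan between -0.045 and 0.045 m and z of pot0 in the frame of pan between 0 and 0.07 m and x of pot1 in the frame of pan between -0.06 and 0.06 m and y of pot1 in the frame of pan between -0.045 and 0.045 m and z of pot1 in the frame of pan between 0 and 0.07 m and x of pot2 in the frame of pan between -0.06 and 0.06 m and y of pot2 in the frame of pan between -0.045 and 0.045 m and z of pot2 in the frame of pan between 0 and 0.07 m and x of pot3 in the frame of pan between -0.06 and 0.06 m and y of pot3 in the frame of pan between -0.045 and 0.045 m and z of pot3 in the frame of pan between 0 and 0.07 m and horizontal distance between pan and mat below 0.05 m and height (world z) of pan below 0.012 m and angle between pan's own z axis and vertical below 0.1 rad and linear speed of pan below 0.02 m/s and value of joint paddle below 0.005 m); the robot touches nothing.
It fails at once if a pot falls beside the pan (lower than 100 mm and more than 100 mm from the pan's origin) ((height (world z) of pot0 below 0.1 m and distance between pot0 and pan above 0.1 m) or (height (world z) of pot1 below 0.1 m and distance between pot1 and pan above 0.1 m) or (height (world z) of pot2 below 0.1 m and distance between pot2 and pan above 0.1 m) or (height (world z) of pot3 below 0.1 m and distance between pot3 and pan above 0.1 m)).
It fails at once if the bottle, jar or ampoule tray is moved by more than 30 mm or tipped (distance of any of spray, jar, ampoules from where it was at the start of the episode above 0.03 m or angle between any of spray, jar, ampoules's own z axis and vertical above 0.3 rad).
It also fails if it takes over 58 s, if anything falls off the work surface, if the arm or the gripper's body presses on something with over 40 N, if the wrist force passes 120 N, or if a joint passes its speed limit or range.

## Working session

There is one attempt and no reset: what is moved stays moved. The work goes in short steps, Python scripts to look and compute and a shell command to move; the robot and the scene stay as the last step left them, time stands still between calls to the robot, and variables do not carry over. Pictures are saved under pics/ and viewed, at most 10 in all, crops included, and the job is handed in when it is done.

```bash
ls; mkdir -p pics
cat > h.py <<'E'
import numpy as np, cv2
from rig import *
def ray(c,rc):
    f=210/np.tan(np.radians(c["vertical_fov"])/2)
    M=np.array(c["cam_to_world"]); d=np.array([(rc[1]-c["cx"])/f,-(rc[0]-c["cy"])/f,-1])
    return M[:3,3],M[:3,:3]@d
def atz(c,rc,z):
    o,d=ray(c,rc); return o+d*(z-o[2])/d[2]
def proj(c,p):
    f=210/np.tan(np.radians(c["vertical_fov"])/2)
    M=np.array(c["cam_to_world"]); q=M[:3,:3].T@(np.array(p)-M[:3,3])
    return c["cy"]-f*q[1]/-q[2], c["cx"]+f*q[0]/-q[2]
def save(c,n): cv2.imwrite(f"pics/{n}.png",c["img"][:,:,::-1])
E
python3 - <<'E'
from h import *
np.set_printoptions(precision=3,suppress=True)
s=read_state();print(s["tcp_rot"],s["position"],s["force"],s["opening"])
Z=dict(pan=0,handle=.04,dispenser=0,lip=.19,paddle_face=.125,mat=0,spray=0,jar=0,ampoules=0)
for n in ["top","side"]:
    c=capture(n);save(c,n+"0");print(n,{k:v for k,v in c.items() if k!="img"})
    for t in Z:
        for r in landmark_of(n,t)[:2]: print(t,np.round(r["p"],2),np.round(r["point"],1),atz(c,r["point"],Z[t]))
E
```

```text
pics
[[-0.925  0.379 -0.001]
 [ 0.379  0.925 -0.002]
 [ 0.    -0.002 -1.   ]] [0.237 0.578 0.241] [ 0.173 -0.307 -0.194] 0.9984611089651381
top {'vertical_fov': 48.17192189310548, 'cx': 279.61125020344423, 'cy': 213.9372911254795, 'cam_to_world': array([[-0.011,  0.99 , -0.138,  0.344],
       [-1.   , -0.012, -0.002,  0.004],
       [-0.004,  0.137,  0.99 ,  1.556],
       [ 0.   ,  0.   ,  0.   ,  1.   ]])}
pan 0.58 [213.1 371.6] [ 0.56 -0.3   0.  ]
handle 0.93 [240.6 364. ] [ 0.465 -0.265  0.04 ]
dispenser 0.69 [193.4 286.1] [ 0.63  -0.016  0.   ]
lip 0.8 [183.3 286.4] [ 0.625 -0.014  0.19 ]
paddle_face 0.71 [253.3 427.7] [ 0.417 -0.441  0.125]
mat 0.64 [209.2 202.8] [0.58  0.264 0.   ]
spray 0.71 [250.8 430.9] [ 0.432 -0.491  0.   ]
jar 0.78 [264.8 132.7] [0.397 0.493 0.   ]
ampoules 0.82 [202.8 442.4] [ 0.592 -0.539  0.   ]
ampoules 0.56 [212.2 366.8] [ 0.563 -0.284  0.   ]
side {'vertical_fov': 45.1378306124637, 'cx': 277.05527470492876, 'cy': 206.78273088552493, 'cam_to_world': array([[-0.842,  0.384, -0.38 , -0.154],
       [-0.54 , -0.585,  0.605,  1.106],
       [ 0.01 ,  0.714,  0.7  ,  1.46 ],
       [ 0.   ,  0.   ,  0.   ,  1.   ]])}
pan 0.64 [170.4 239.2] [ 0.903 -0.258  0.   ]
pan 0.55 [192.1 309.3] [ 0.571 -0.306  0.   ]
handle 0.61 [202.5 326.7] [ 0.461 -0.252  0.04 ]
handle 0.18 [180.4 361.8] [ 0.401 -0.454  0.04 ]
dispenser 0.91 [228.6 260.1] [ 0.627 -0.015  0.   ]
lip 0.77 [192.1 261. ] [ 0.626 -0.024  0.19 ]
paddle_face 0.73 [201.7 260.3] [ 0.638 -0.036  0.125]
mat 0.67 [164.8 329.6] [ 0.585 -0.514  0.   ]
mat 0.62 [180.5 362.3] [ 0.415 -0.498  0.   ]
spray 0.62 [179.8 359.7] [ 0.426 -0.496  0.   ]
jar 0.46 [358.1 229.7] [0.394 0.501 0.   ]
ampoules 0.82 [165.2 331.5] [ 0.577 -0.516  0.   ]
ampoules 0.2 [194.3 314. ] [ 0.548 -0.305  0.   ]
```

View pics/top0.png

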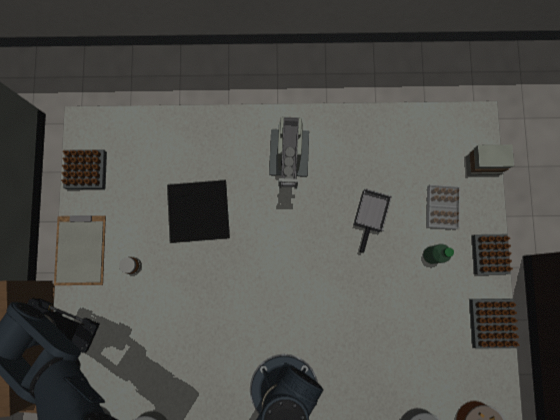

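View pics/side0.png

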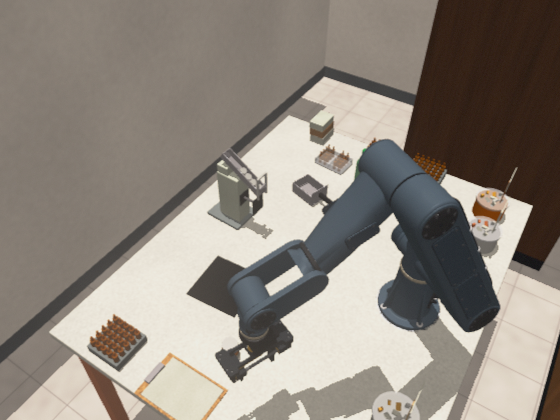

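Run:
```python
from h import *
np.set_printoptions(precision=3,suppress=True)
c=capture("top")
im=cv2.resize(c["img"][100:260,250:400],None,fx=3.7,fy=3.7,interpolation=cv2.INTER_CUBIC)[:,:,::-1]
im=np.clip(im.astype(float)*1.4,0,255).astype(np.uint8);cv2.imwrite("pics/crop.png",im)
for t,zs in [("pan",.05),("mat",.004),("dispenser",.1),("spray",.1),("ampoules",.03),("paddle_face",.1),("handle",.05)]:
    for r in trace("top",t)[:1]:
        m=r["pixels"].astype(np.uint8);rc=cv2.minAreaRect(np.argwhere(m)[:,::-1].astype(np.float32))
        P=np.array([atz(c,(b,a),zs)[:2] for a,b in cv2.boxPoints(rc)])
        print(t,round(r["p"],2),r["bbox"],"corners",P.tolist(),"mean",P.mean(0))
# predicted pixels of dispenser keypoints for yaw guess 0
for p in [(.625,-.014,.19),(.71,-.014,.32),(.695,.05,0.01),(.855,-.08,.01)]: print(p,np.round(proj(c,p),1))
```

```text
pan 0.57 [352.3, 190.5, 38.1, 61.7] corners [[0.4424854379512107, -0.2069427673522415], [0.6373000129413839, -0.2651394263887517], [0.6108616393739272, -0.3574433442297142], [0.416985549897082, -0.2977860612950449]] mean [ 0.527 -0.282]
mat 0.68 [353.7, 190.9, 36.0, 61.6] corners [[0.44765617467523, -0.21304992042176457], [0.6458661628838751, -0.2734529489264262], [0.6182026367801235, -0.3679604491090338], [0.420961657931858, -0.30608715059966]] mean [ 0.533 -0.29 ]
dispenser 0.68 [267.0, 116.3, 40.6, 74.7] corners [[0.8621667242848164, 0.037432064491564346], [0.8605606656213651, -0.08814282711134692], [0.6312248494977692, -0.08360889641173368], [0.6327249975780129, 0.03934912930323625]] mean [ 0.747 -0.024]
spray 0.55 [422.4, 242.3, 31.1, 18.5] corners [[0.38871346479699936, -0.4330106208416924], [0.4503428949122759, -0.43630190924898116], [0.4492890162140857, -0.5260199383633749], [0.387679847668737, -0.522207516685143]] mean [ 0.419 -0.479]
ampoules 0.96 [424.1, 181.8, 36.3, 45.7] corners [[0.5069571825570061, -0.46881977487298837], [0.6516005266689313, -0.4812973289672937], [0.646647455047131, -0.5908958905549045], [0.5021515442369702, -0.5770239335305422]] mean [ 0.577 -0.53 ]
paddle_face 0.56 [119.2, 257.4, 18.5, 16.1] corners [[0.41801808635826687, 0.5020480363590321], [0.4172975781777551, 0.4401242512868923], [0.3712372163290429, 0.43876874117727493], [0.3719472973879644, 0.5004221528643265]] mean [0.395 0.47 ]
handle 0.64 [353.1, 188.0, 37.7, 65.4] corners [[0.439462331935748, -0.20530312189428496], [0.6382295900962551, -0.2635070242526101], [0.6116703022817662, -0.3582192237013786], [0.41386531571636453, -0.29848024587347677]] mean [ 0.526 -0.281]
(0.625, -0.014, 0.19) [183.4 286.2]
(0.71, -0.014, 0.32) [143.  286.3]
(0.695, 0.05, 0.01) [174.  266.4]
(0.855, -0.08, 0.01) [127.6 304.2]
```

View pics/crop.png

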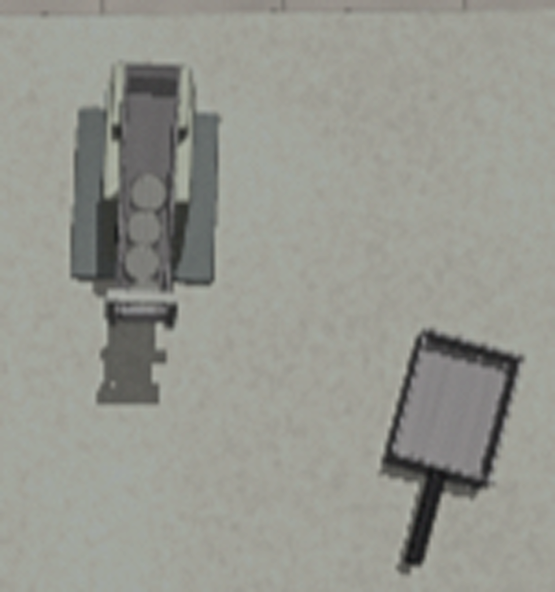

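Run:
```python
from h import *
np.set_printoptions(precision=3,suppress=True)
c=capture("top")
W=lambda u,v,z: atz(c,(100+(v+.5)/3.7-.5,250+(u+.5)/3.7-.5),z)[:2]
ang=lambda a,b: np.degrees(np.arctan2(*(b-a)[::-1]))
z=.02
FL,FR,BL,BR=[W(u,v,z) for u,v in [(71,277),(214,284),(80,108),(219,114)]]
print("base",FL,FR,BL,BR,np.linalg.norm(FL-FR),np.linalg.norm(BL-FL),"yaws",ang(FL,BL),ang(FR,BR),ang(FR,FL)-90,ang(BR,BL)-90)
y=np.radians(np.mean([ang(FL,BL),ang(FR,BR),ang(FR,FL)-90,ang(BR,BL)-90]))
R=np.array([[np.cos(y),-np.sin(y)],[np.sin(y),np.cos(y)]])
print("yaw",np.degrees(y),"lip from base",(FL+FR+BL+BR)/4-R@[.15,0])
print("frame top front", W(107,300,.28),W(176,300,.28),W(107,322,.28),W(176,322,.28))
a,b,d,e=W(424,332,.05),W(522,357,.05),W(383,465,.07),W(488,486,.07)
h=W(410,567,.05);hr=W(437,475,.05)
print("pan",a,b,d,e,np.linalg.norm(a-b),np.linalg.norm((a+b-d-e)/2),"mean",(a+b+d+e)/4,"yaw",ang((d+e)/2,(a+b)/2),"h yaw",ang(h,hr),"hend",h)
img=c["img"];m=(img[150:260,150:240].max(2)<45).astype(np.uint8)
n,l,s,_=cv2.connectedComponentsWithStats(m);k=1+np.argmax(s[1:,4])
rc=cv2.minAreaRect(np.argwhere(l==k)[:,::-1].astype(np.float32))
P=np.array([atz(c,(q+150,p+150),.004)[:2] for p,q in cv2.boxPoints(rc)]);print("mat",P,P.mean(0))
```

```text
base [0.691 0.042] [ 0.683 -0.087] [0.849 0.032] [ 0.842 -0.095] 0.12915163277966304 0.15814733876015552 yaws -3.4609872174026246 -2.7731448375982755 -3.56665820197162 -3.2859521972827253
yaw -3.2716856135638115 lip from base [ 0.616 -0.019]
frame top front [0.614 0.008] [ 0.614 -0.043] [0.598 0.009] [ 0.597 -0.043]
pan [ 0.631 -0.27 ] [ 0.608 -0.355] [ 0.511 -0.226] [ 0.492 -0.316] 0.088355068094311 0.12443162647685391 mean [ 0.561 -0.292] yaw -19.2120812248729 h yaw -18.271959596599416 hend [ 0.425 -0.25 ]
mat [[0.666 0.389]
 [0.678 0.189]
 [0.481 0.174]
 [0.469 0.371]] [0.573 0.28 ]
```

```bash
python3 -m jog '[{"roll":-0.061,"jaw":1},{"tx":-4.26,"ty":1.45},{"tx":-4.26,"ty":1.45},{"tx":-4.26,"ty":1.45},{"tx":-4.26,"ty":1.45},{"tx":-4.26,"ty":1.45},{"tx":-1.58,"ty":-4.66},{"tx":-1.58,"ty":-4.66}]'
python3 -m jog '[{"tx":-1.58,"ty":-4.66},{"tx":-1.58,"ty":-4.66},{"tx":-1.58,"ty":-4.66},{"tx":-1.58,"ty":-4.66},{"tx":-1.58,"ty":-4.66},{"tx":-1.58,"ty":-4.66},{"tx":-1.58,"ty":-4.66},{"tx":-1.58,"ty":-4.66}]'
python3 -m jog '[{"tx":-1.58,"ty":-4.66},{"tx":-1.58,"ty":-4.66},{"tx":-1.58,"ty":-4.66},{"tx":-1.58,"ty":-4.66},{"tx":-1.58,"ty":-4.66},{"tx":-1.58,"ty":-4.66},{"tx":-1.58,"ty":-4.66},{}]'
cat >> h.py <<'E'
def to(p,yaw=None):
    "rows' totals (cm, rad): roll first, then shift; yaw = wanted yaw of tool y, deg"
    s=read_state();R=np.array(s["tcp_rot"]);y=np.degrees(np.arctan2(R[1,1],R[0,1]))
    roll=0 if yaw is None else -np.radians((yaw-y+90)%180-90)
    a,b=np.cos(roll),np.sin(roll);R=R@np.array([[a,-b,0],[b,a,0],[0,0,1]])
    print("t",s["time_s"],"pos",np.round(s["position"],4),"yawy",round(y,2),"roll",round(roll,4),"shift",np.round(100*R.T@(np.array(p)-s["position"]),2),"F",np.round(s["force"],1),"J",np.round(s["joint_positions"],0),"open",round(s["opening"],3),"grip",np.round(s["grasp_force"],1))
E
python3 -c "
from h import *
to([.462,-.259,.09],71.2)"
```

```text
t 1.45 pos [0.2369 0.5784 0.2416] yawy 67.72 roll -0.0607 shift [-48.3  -72.01  15.16] F [0.3 0.3 0.2] J [ 57.  30.  82.  -0.  68. -10.] open 1.0 grip 0.0$[0]: bad value
$[0]: bad value
$[0]: bad value
```

```bash
python3 -m jog '[{"tx":0,"ty":0,"tz":0,"roll":-0.061,"jaw":1}]'; python3 -m jog --help | head -20
```

```text
time_s: 1.55
position: [0.2369, 0.5784, 0.2416]
tcp_rot: [[-0.947, 0.321, 0.0], [0.321, 0.947, 0.0], [0.0, 0.0, -1.0]]
force: [-0.6, -0.1, -1.1]
opening: 1.0
grasp_force: 0.0invalid input: not JSON, or not a number
```

All keys are needed.

```bash
python3 -m jog '[{"tx":-4.26,"ty":1.45,"tz":0,"roll":0,"jaw":1},{"tx":-4.26,"ty":1.45,"tz":0,"roll":0,"jaw":1},{"tx":-4.26,"ty":1.45,"tz":0,"roll":0,"jaw":1},{"tx":-4.26,"ty":1.45,"tz":0,"roll":0,"jaw":1},{"tx":-4.26,"ty":1.45,"tz":0,"roll":0,"jaw":1},{"tx":-1.58,"ty":-4.66,"tz":0,"roll":0,"jaw":1},{"tx":-1.58,"ty":-4.66,"tz":0,"roll":0,"jaw":1},{"tx":-1.58,"ty":-4.66,"tz":0,"roll":0,"jaw":1}]'
python3 -m jog '[{"tx":-1.58,"ty":-4.66,"tz":0,"roll":0,"jaw":1},{"tx":-1.58,"ty":-4.66,"tz":0,"roll":0,"jaw":1},{"tx":-1.58,"ty":-4.66,"tz":0,"roll":0,"jaw":1},{"tx":-1.58,"ty":-4.66,"tz":0,"roll":0,"jaw":1},{"tx":-1.58,"ty":-4.66,"tz":0,"roll":0,"jaw":1},{"tx":-1.58,"ty":-4.66,"tz":0,"roll":0,"jaw":1},{"tx":-1.58,"ty":-4.66,"tz":0,"roll":0,"jaw":1},{"tx":-1.58,"ty":-4.66,"tz":0,"roll":0,"jaw":1}]' | head -2
python3 -m jog '[{"tx":-1.58,"ty":-4.66,"tz":0,"roll":0,"jaw":1},{"tx":-1.58,"ty":-4.66,"tz":0,"roll":0,"jaw":1},{"tx":-1.58,"ty":-4.66,"tz":0,"roll":0,"jaw":1},{"tx":-1.58,"ty":-4.66,"tz":0,"roll":0,"jaw":1},{"tx":-1.58,"ty":-4.66,"tz":0,"roll":0,"jaw":1},{"tx":-1.58,"ty":-4.66,"tz":0,"roll":0,"jaw":1},{"tx":0,"ty":0,"tz":0,"roll":0,"jaw":1},{"tx":0,"ty":0,"tz":0,"roll":0,"jaw":1}]' | head -2
python3 - <<'E'
from h import *
to([.462,-.259,.09],71.2)
c=capture("side");save(c,"side1")
for n in ("side","top"):
    c=capture(n)
    for t,z in (("handle",.04),("lip",.19),("pan",0)):
        for r in landmark_of(n,t)[:1]:print(n,t,round(r["p"],2),np.round(atz(c,r["point"],z),3))
to([.462,-.259,.09],71.2)
E
```

```text
time_s: 2.35
position: [0.4621, 0.4291, 0.2404]
tcp_rot: [[-0.947, 0.322, -0.001], [0.322, 0.947, -0.001], [0.001, -0.001, -1.0]]
force: [1.0, 0.3, 0.7]
opening: 0.998
grasp_force: 0.0
time_s: 3.15
position: [0.4613, 0.0353, 0.2419]
time_s: 3.95
position: [0.4608, -0.2592, 0.2413]
t 3.95 pos [ 0.4608 -0.2592  0.2413] yawy 71.06 roll -0.0025 shift [-0.12  0.05 15.13] F [ 0.8  1.  -0.5] J [ -41.   23.   96.    0.   61. -113.] open 1.002 grip 0.0
side handle 0.6 [ 0.465 -0.268  0.04 ]
side pan 0.97 [ 0.574 -0.281  0.   ]
top handle 0.66 [ 0.655 -0.028  0.04 ]
top lip 0.7 [ 0.619 -0.019  0.19 ]
top pan 0.87 [ 0.559 -0.298  0.   ]
t 4.4 pos [ 0.4613 -0.2573  0.2417] yawy 71.3 roll 0.0017 shift [-0.12 -0.14 15.17] F [-0.5  0.  -0. ] J [ -41.   23.   96.   -0.   61. -113.] open 0.997 grip 0.0
```

View pics/side1.png

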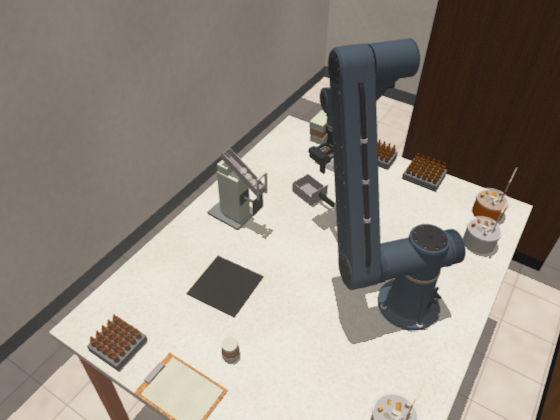

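```bash
python3 -m jog '[{"tx":-0.1,"ty":0,"tz":4,"roll":0,"jaw":1},{"tx":0,"ty":0,"tz":4,"roll":0,"jaw":1},{"tx":0,"ty":0,"tz":4,"roll":0,"jaw":1},{"tx":0,"ty":0,"tz":4,"roll":0,"jaw":1},{"tx":0,"ty":0,"tz":2.6,"roll":0,"jaw":1},{"tx":0,"ty":0,"tz":1.5,"roll":0,"jaw":1},{"tx":0,"ty":0,"tz":0,"roll":0,"jaw":0.5},{"tx":0,"ty":0,"tz":0,"roll":0,"jaw":0.5}]'
python3 -m jog '[{"tx":0,"ty":0,"tz":0,"roll":0,"jaw":0.3},{"tx":0,"ty":0,"tz":0,"roll":0,"jaw":0.2},{"tx":0,"ty":0,"tz":0,"roll":0,"jaw":0},{"tx":0,"ty":0,"tz":0,"roll":0,"jaw":0},{"tx":0,"ty":0,"tz":0,"roll":0,"jaw":0},{"tx":0,"ty":0,"tz":0,"roll":0,"jaw":0}]'
python3 - <<'E'
from h import *
np.set_printoptions(precision=4,suppress=True)
c=capture("top");save(c,"top2")
im=cv2.resize(c["img"][160:280,320:440],None,fx=4.5,fy=4.5,interpolation=cv2.INTER_CUBIC)[:,:,::-1]
cv2.imwrite("pics/crop2.png",im)
to([.46,-.259,.1])
E
```

```text
time_s: 5.2
position: [0.4623, -0.2584, 0.0407]
tcp_rot: [[-0.947, 0.322, 0.0], [0.322, 0.947, -0.0], [-0.0, -0.0, -1.0]]
force: [0.1, -0.1, 0.2]
opening: 0.893
grasp_force: 0.0
time_s: 5.8
position: [0.4621, -0.2584, 0.0407]
tcp_rot: [[-0.947, 0.322, 0.0], [0.322, 0.947, -0.0], [-0.0, -0.0, -1.0]]
force: [0.4, -0.3, -0.5]
opening: 0.356
grasp_force: 0.0
t 5.85 pos [ 0.4621 -0.2584  0.0406] yawy 71.22 roll 0 shift [ 0.18 -0.12 -5.94] F [-0.1 -0.4  0. ] J [ -41.   42.  104.    0.   35. -113.] open 0.309 grip 0.0
```

View pics/crop2.png

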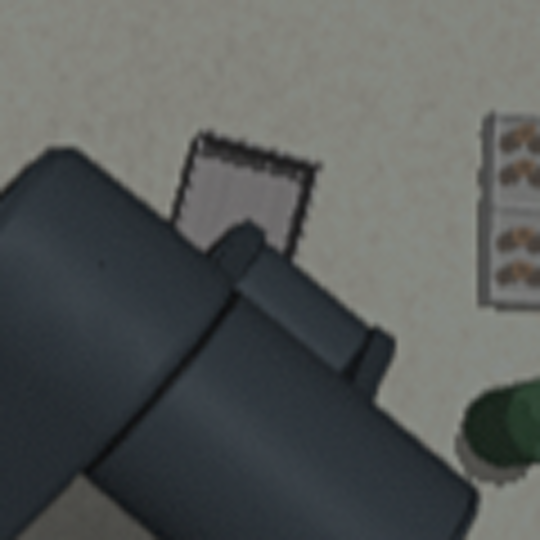

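The crop shows the pan ahead of the wrist, with its front rim corners at about (203,132) and (318,165) in the crop. It hasn't moved. I'll finish closing the jaws and lift.

```bash
python3 -m jog '[{"tx":0,"ty":0,"tz":0,"roll":0,"jaw":0},{"tx":0,"ty":0,"tz":0,"roll":0,"jaw":0},{"tx":0,"ty":0,"tz":0,"roll":0,"jaw":0},{"tx":0,"ty":0,"tz":0,"roll":0,"jaw":0},{"tx":0,"ty":0,"tz":0,"roll":0,"jaw":0}]' | tail -2
python3 -m jog '[{"tx":0,"ty":0,"tz":0,"roll":0,"jaw":0},{"tx":0,"ty":0,"tz":-1,"roll":0,"jaw":0},{"tx":0,"ty":0,"tz":-2,"roll":0,"jaw":0},{"tx":0,"ty":0,"tz":-3,"roll":0,"jaw":0},{"tx":0,"ty":0,"tz":-3,"roll":0,"jaw":0},{"tx":0,"ty":0,"tz":-3,"roll":0,"jaw":0},{"tx":0,"ty":0,"tz":-0.5,"roll":0,"jaw":0},{"tx":0,"ty":0,"tz":0,"roll":0,"jaw":0}]'
python3 - <<'E'
from h import *
y=np.radians(-3.3);L=np.array([.616,-.019]);u=np.array([np.cos(y),np.sin(y)])
p=L-u*.190; print(p)
to([*p,.162],90-3.3)
c=capture("top");im=cv2.resize(c["img"][160:280,320:440],None,fx=4.5,fy=4.5,interpolation=cv2.INTER_CUBIC)[:,:,::-1]
cv2.imwrite("pics/crop3.png",im)
E
```

```text
opening: 0.159
grasp_force: 30.0
time_s: 7.15
position: [0.4623, -0.2585, 0.1666]
tcp_rot: [[-0.947, 0.322, 0.002], [0.322, 0.947, -0.001], [-0.002, -0.001, -1.0]]
force: [0.8, -0.2, -1.8]
opening: 0.157
grasp_force: 30.0
[ 0.42631505 -0.00806283]
t 7.15 pos [ 0.4623 -0.2585  0.1666] yawy 71.23 roll -0.27 shift [ 5.03 24.79  0.42] F [ 0.8 -0.2 -1.8] J [ -41.   29.  100.   -0.   51. -113.] open 0.157 grip 30.0
```

```bash
python3 -m jog '[{"tx":0,"ty":0,"tz":0.1,"roll":-0.09,"jaw":0},{"tx":0,"ty":0,"tz":0.1,"roll":-0.09,"jaw":0},{"tx":0,"ty":0,"tz":0,"roll":-0.09,"jaw":0},{"tx":1,"ty":2,"tz":0,"roll":0,"jaw":0},{"tx":1,"ty":3.5,"tz":0,"roll":0,"jaw":0},{"tx":1,"ty":4,"tz":0,"roll":0,"jaw":0},{"tx":1,"ty":4,"tz":0,"roll":0,"jaw":0},{"tx":1,"ty":4,"tz":0,"roll":0,"jaw":0}]' | head -3
python3 -m jog '[{"tx":0,"ty":3.5,"tz":0,"roll":0,"jaw":0},{"tx":0,"ty":2.3,"tz":0,"roll":0,"jaw":0},{"tx":0,"ty":1.5,"tz":0,"roll":0,"jaw":0},{"tx":0,"ty":0,"tz":0,"roll":0,"jaw":0},{"tx":0,"ty":0,"tz":0,"roll":0,"jaw":0}]'
python3 - <<'E'
from h import *
c=capture("top");im=cv2.resize(c["img"][100:250,220:360],None,fx=4,fy=4,interpolation=cv2.INTER_CUBIC)[:,:,::-1]
cv2.imwrite("pics/crop4.png",np.clip(im*1.3,0,255))
c2=capture("side");im=cv2.resize(c2["img"][130:260,190:350],None,fx=4.5,fy=4.5,interpolation=cv2.INTER_CUBIC)[:,:,::-1]
cv2.imwrite("pics/crop5.png",np.clip(im*1.3,0,255))
to([.426,-.008,.164],86.7)
E
```

```text
time_s: 8.0
position: [0.4204, -0.0789, 0.162]
tcp_rot: [[-0.998, 0.059, -0.004], [0.059, 0.998, 0.002], [0.004, 0.002, -1.0]]
time_s: 8.5
position: [0.4258, -0.0079, 0.1626]
tcp_rot: [[-0.998, 0.057, -0.002], [0.057, 0.998, 0.0], [0.002, 0.0, -1.0]]
force: [-0.1, -0.6, -2.6]
opening: 0.157
grasp_force: 30.0
t 8.6 pos [ 0.4263 -0.0086  0.163 ] yawy 86.64 roll -0.0011 shift [ 0.04  0.06 -0.1 ] F [ 0.5  0.3 -0.2] J [ -16.   23.  114.   -0.   43. -103.] open 0.156 grip 30.0[ WARN:0@4.604] global loadsave.cpp:1063 imwrite_ Unsupported depth image for selected encoder is fallbacked to CV_8U.
```

View pics/crop4.png

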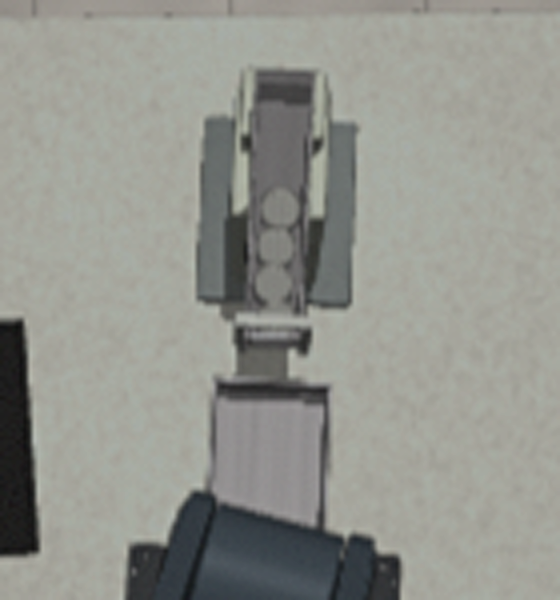

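View pics/crop5.png

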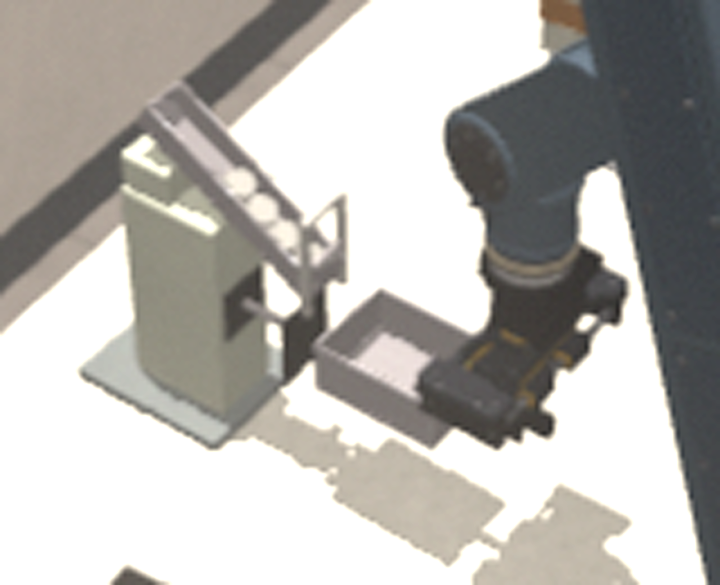

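```bash
python3 -m jog '[{"tx":-1,"ty":0,"tz":0,"roll":0,"jaw":0},{"tx":-1.5,"ty":0,"tz":0,"roll":0,"jaw":0},{"tx":-1,"ty":0,"tz":0,"roll":0,"jaw":0},{"tx":0,"ty":0,"tz":0,"roll":0,"jaw":0},{"tx":0,"ty":0,"tz":0,"roll":0,"jaw":0}]'
python3 -m jog '[{"tx":-1.3,"ty":0,"tz":0,"roll":0,"jaw":0},{"tx":-1.3,"ty":0,"tz":0,"roll":0,"jaw":0},{"tx":0,"ty":0,"tz":0,"roll":0,"jaw":0},{"tx":0,"ty":0,"tz":0,"roll":0,"jaw":0},{"tx":0,"ty":0,"tz":0,"roll":0,"jaw":0}]'
python3 - <<'E'
from h import *
c2=capture("side");im=cv2.resize(c2["img"][130:260,190:350],None,fx=4.5,fy=4.5,interpolation=cv2.INTER_CUBIC)[:,:,::-1]
cv2.imwrite("pics/crop6.png",im)
for _ in range(3): capture("side"); to([.426,-.008,.164],86.7)
E
```

```text
time_s: 9.1
position: [0.4612, -0.0102, 0.1634]
tcp_rot: [[-0.998, 0.058, -0.001], [0.058, 0.998, 0.0], [0.001, 0.0, -1.0]]
force: [-0.8, 0.2, -2.4]
opening: 0.154
grasp_force: 30.0
time_s: 9.6
position: [0.4851, -0.011, 0.1631]
tcp_rot: [[-0.998, 0.058, -0.004], [0.058, 0.998, 0.001], [0.004, 0.001, -1.0]]
force: [-3.5, -0.3, -1.8]
opening: 0.159
grasp_force: 30.0
t 9.7 pos [ 0.4858 -0.0112  0.1633] yawy 86.69 roll -0.0002 shift [ 5.99 -0.03 -0.06] F [-2.6 -0.3 -2.4] J [ -15.   27.  106.   -0.   47. -101.] open 0.156 grip 30.0
t 9.75 pos [ 0.486  -0.0112  0.1633] yawy 86.69 roll -0.0002 shift [ 6.01 -0.03 -0.05] F [-2.6  0.1 -2.7] J [ -15.   27.  106.   -0.   47. -101.] open 0.162 grip 30.0
t 9.8 pos [ 0.4863 -0.0113  0.1634] yawy 86.69 roll -0.0002 shift [ 6.04 -0.02 -0.05] F [-2.9 -0.3 -3.1] J [ -15.   27.  106.   -0.   47. -101.] open 0.16 grip 30.0
```

View pics/crop6.png

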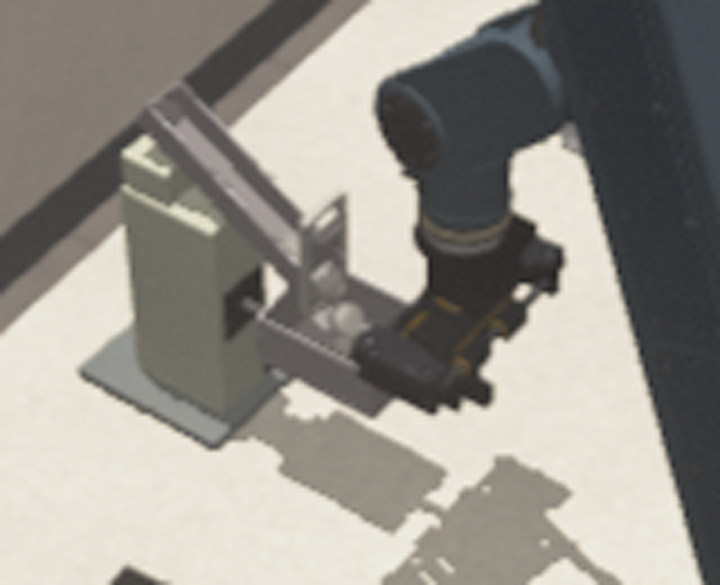

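The gate is open and the chute looks empty. Pots show at about (345,320), (320,320) and (330,280), the last one close to the gate. I'll wait a moment before backing off.

```bash
python3 -m jog '[{"tx":-0.2,"ty":0,"tz":0,"roll":0,"jaw":0},{"tx":0,"ty":0,"tz":0,"roll":0,"jaw":0},{"tx":0,"ty":0,"tz":0,"roll":0,"jaw":0},{"tx":0,"ty":0,"tz":0,"roll":0,"jaw":0},{"tx":0,"ty":0,"tz":0,"roll":0,"jaw":0},{"tx":0,"ty":0,"tz":0,"roll":0,"jaw":0}]'
python3 - <<'E'
from h import *
a=capture("side")["img"][140:240,240:340];b=capture("top")["img"][130:230,235:335]
im=np.hstack([cv2.resize(x,None,fx=4,fy=4,interpolation=cv2.INTER_CUBIC) for x in (a,b)])[:,:,::-1]
cv2.imwrite("pics/crop7.png",im)
for n in ("side","top"): print(n,[(i,round(r["p"],2),np.round(r["point"])) for i in range(1) for r in landmark_of(n,f"pot{i}")])
E
```

```text
time_s: 10.4
position: [0.4893, -0.0116, 0.1635]
tcp_rot: [[-0.998, 0.058, -0.0], [0.058, 0.998, 0.0], [0.0, 0.0, -1.0]]
force: [-3.2, -0.3, -2.4]
opening: 0.156
grasp_force: 30.0
side [(0, 0.49, array([201., 270.]))]
top [(0, 0.46, array([197., 290.])), (0, 0.42, array([201., 287.]))]
```

View pics/crop7.png

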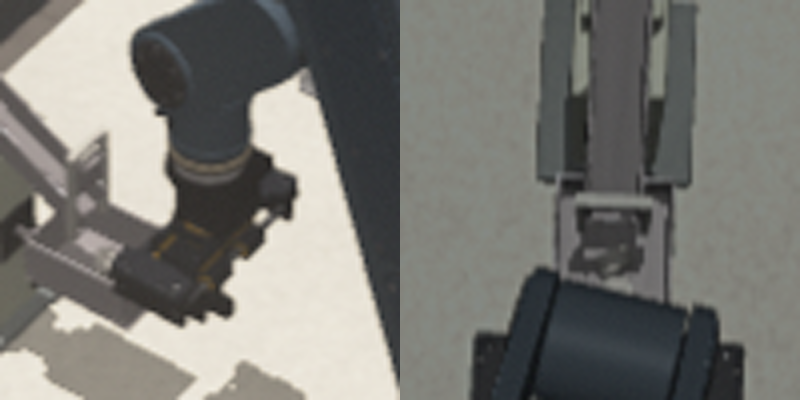

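```bash
python3 -m jog '[{"tx":0.7,"ty":0,"tz":0,"roll":0,"jaw":0},{"tx":1.3,"ty":0,"tz":0,"roll":0,"jaw":0},{"tx":1.5,"ty":0,"tz":0,"roll":0,"jaw":0},{"tx":1.5,"ty":0,"tz":0,"roll":0,"jaw":0},{"tx":1,"ty":0,"tz":0,"roll":0,"jaw":0},{"tx":0.4,"ty":0,"tz":0,"roll":0,"jaw":0},{"tx":0,"ty":0.5,"tz":0,"roll":0,"jaw":0},{"tx":0,"ty":1,"tz":0,"roll":0,"jaw":0}]'
python3 -m jog '[{"tx":0,"ty":1.5,"tz":0,"roll":0,"jaw":0},{"tx":0,"ty":2,"tz":0,"roll":0,"jaw":0},{"tx":0,"ty":2.5,"tz":0,"roll":0,"jaw":0},{"tx":0,"ty":2.5,"tz":0,"roll":0,"jaw":0},{"tx":0,"ty":2.5,"tz":0,"roll":0,"jaw":0},{"tx":0,"ty":2.5,"tz":0,"roll":0,"jaw":0},{"tx":0,"ty":2.5,"tz":0,"roll":0,"jaw":0},{"tx":0,"ty":2.5,"tz":0,"roll":0,"jaw":0}]'|head -2
python3 -m jog '[{"tx":0,"ty":2.5,"tz":0,"roll":0,"jaw":0},{"tx":0,"ty":2.2,"tz":0,"roll":0,"jaw":0},{"tx":0,"ty":1.6,"tz":0,"roll":0,"jaw":0},{"tx":0,"ty":1,"tz":0,"roll":0,"jaw":0},{"tx":0,"ty":0.4,"tz":0,"roll":0,"jaw":0},{"tx":0,"ty":0,"tz":0,"roll":0,"jaw":0}]'|head -2
python3 - <<'E'
from h import *
c=capture("side");to([.468,.286,.0446])
for n in("side","top"):
    c=capture(n)
    for t,z in (("pan",.123),("pot0",.13),("mat",0)):print(n,t,[(round(r["p"],2),np.round(atz(c,r["point"],z),3).tolist()) for r in landmark_of(n,t)])
E
```

```text
time_s: 11.4
position: [0.4279, 0.0069, 0.1639]
tcp_rot: [[-0.998, 0.059, 0.003], [0.059, 0.998, -0.001], [-0.003, -0.0, -1.0]]
force: [0.4, 0.4, -2.6]
opening: 0.155
grasp_force: 30.0
time_s: 12.2
position: [0.4377, 0.194, 0.1636]
time_s: 12.8
position: [0.4415, 0.2691, 0.1634]
t 12.85 pos [0.4414 0.2686 0.1634] yawy 86.7 roll 0 shift [-2.56  1.89 11.88] F [ 0.1 -0.5 -2.5] J [ 19.  29. 102.  -0.  50. -68.] open 0.156 grip 30.0
side pan [(0.61, [0.56, 0.261, 0.123])]
side pot0 [(0.47, [0.575, 0.223, 0.13])]
side mat [(0.82, [0.591, 0.278, 0.0]), (0.51, [0.628, 0.145, 0.0])]
top pan [(0.61, [0.534, 0.261, 0.123])]
top pot0 [(0.57, [0.56, 0.285, 0.13]), (0.48, [0.549, 0.25, 0.13]), (0.37, [0.53, 0.258, 0.13])]
top mat [(0.66, [0.565, 0.269, 0.0]), (0.48, [0.561, 0.284, 0.0])]
```

```bash
python3 -m jog '[{"tx":-0.8,"ty":0.6,"tz":0.5,"roll":0,"jaw":0},{"tx":-1,"ty":0.7,"tz":1.2,"roll":0,"jaw":0},{"tx":-0.7,"ty":0.6,"tz":2,"roll":0,"jaw":0},{"tx":0,"ty":0,"tz":2.5,"roll":0,"jaw":0},{"tx":0,"ty":0,"tz":2.3,"roll":0,"jaw":0},{"tx":0,"ty":0,"tz":1.3,"roll":0,"jaw":0},{"tx":0,"ty":0,"tz":0.7,"roll":0,"jaw":0},{"tx":0,"ty":0,"tz":0.5,"roll":0,"jaw":0}]'
python3 -m jog '[{"tx":0,"ty":0,"tz":0.4,"roll":0,"jaw":0},{"tx":0,"ty":0,"tz":0.3,"roll":0,"jaw":0},{"tx":0,"ty":0,"tz":0.1,"roll":0,"jaw":0},{"tx":0,"ty":0,"tz":0,"roll":0,"jaw":0},{"tx":0,"ty":0,"tz":0,"roll":0,"jaw":0},{"tx":0,"ty":0,"tz":0,"roll":0,"jaw":0}]'
```

```text
time_s: 14.05
position: [0.468, 0.2864, 0.0531]
tcp_rot: [[-0.998, 0.058, 0.0], [0.058, 0.998, 0.0], [-0.0, 0.0, -1.0]]
force: [-0.2, -0.4, -2.5]
opening: 0.157
grasp_force: 30.0
time_s: 14.65
position: [0.4679, 0.2863, 0.046]
tcp_rot: [[-0.998, 0.058, 0.001], [0.058, 0.998, 0.0], [-0.001, 0.0, -1.0]]
force: [-0.8, -0.1, 0.3]
opening: 0.163
grasp_force: 30.0
```

```bash
python3 -m jog '[{"tx":0,"ty":0,"tz":0.1,"roll":0,"jaw":0},{"tx":0,"ty":0,"tz":0,"roll":0,"jaw":0},{"tx":0,"ty":0,"tz":0,"roll":0,"jaw":0.3},{"tx":0,"ty":0,"tz":0,"roll":0,"jaw":0.5},{"tx":0,"ty":0,"tz":0,"roll":0,"jaw":0.7},{"tx":0,"ty":0,"tz":0,"roll":0,"jaw":0.7},{"tx":0,"ty":0,"tz":0,"roll":0,"jaw":0.7},{"tx":0,"ty":0,"tz":0,"roll":0,"jaw":0.7}]'
python3 -m jog '[{"tx":0,"ty":0,"tz":0,"roll":0,"jaw":0.7},{"tx":0,"ty":0,"tz":0,"roll":0,"jaw":0.7},{"tx":0,"ty":0,"tz":0,"roll":0,"jaw":0.7},{"tx":0,"ty":0,"tz":-1,"roll":0,"jaw":0.7},{"tx":0,"ty":0,"tz":-3,"roll":0,"jaw":0.7},{"tx":0,"ty":0,"tz":-4,"roll":0,"jaw":0.7},{"tx":0,"ty":0,"tz":-4,"roll":0,"jaw":0.7},{"tx":0,"ty":0,"tz":-4,"roll":0,"jaw":0.7}]'
python3 -m jog '[{"tx":0,"ty":-4,"tz":0,"roll":0,"jaw":0.7},{"tx":0,"ty":-4,"tz":0,"roll":0,"jaw":0.7},{"tx":0,"ty":-4,"tz":0,"roll":0,"jaw":0.7},{"tx":0,"ty":-4,"tz":0,"roll":0,"jaw":0.7},{"tx":0,"ty":-4,"tz":0,"roll":0,"jaw":0.7},{"tx":0,"ty":-3,"tz":0,"roll":0,"jaw":0.7},{"tx":0,"ty":0,"tz":0,"roll":0,"jaw":0.7},{"tx":0,"ty":0,"tz":0,"roll":0,"jaw":0.7}]'
python3 - <<'E'
from h import *
c=capture("top")
cv2.imwrite("pics/final.png",cv2.resize(c["img"][110:260,150:340],None,fx=4,fy=4,interpolation=cv2.INTER_CUBIC)[:,:,::-1])
to([.468,.286,.2])
print([np.round(atz(c,r["point"],.004),3) for r in landmark_of("top","pan")])
E
```

```text
time_s: 15.45
position: [0.4676, 0.2862, 0.0445]
tcp_rot: [[-0.998, 0.058, 0.0], [0.058, 0.998, -0.0], [-0.0, -0.0, -1.0]]
force: [-0.4, 0.7, 0.2]
opening: 0.617
grasp_force: 0.0
time_s: 16.25
position: [0.4672, 0.2861, 0.2067]
tcp_rot: [[-0.998, 0.058, 0.0], [0.058, 0.998, 0.0], [-0.0, 0.0, -1.0]]
force: [0.5, 0.7, 0.3]
opening: 0.701
grasp_force: 0.0
time_s: 17.05
position: [0.4543, 0.0563, 0.2051]
tcp_rot: [[-0.998, 0.06, 0.001], [0.06, 0.998, 0.0], [-0.001, 0.0, -1.0]]
force: [0.3, 0.0, -0.5]
opening: 0.699
grasp_force: 0.0
t 17.1 pos [0.4542 0.057  0.205 ] yawy 86.66 roll 0 shift [-0.04 22.94  0.51] F [-0.7  0.3 -0.2] J [ -7.  21. 108.   0.  52. -94.] open 0.703 grip 0.0
[array([0.571, 0.282, 0.004])]
```

View pics/final.png

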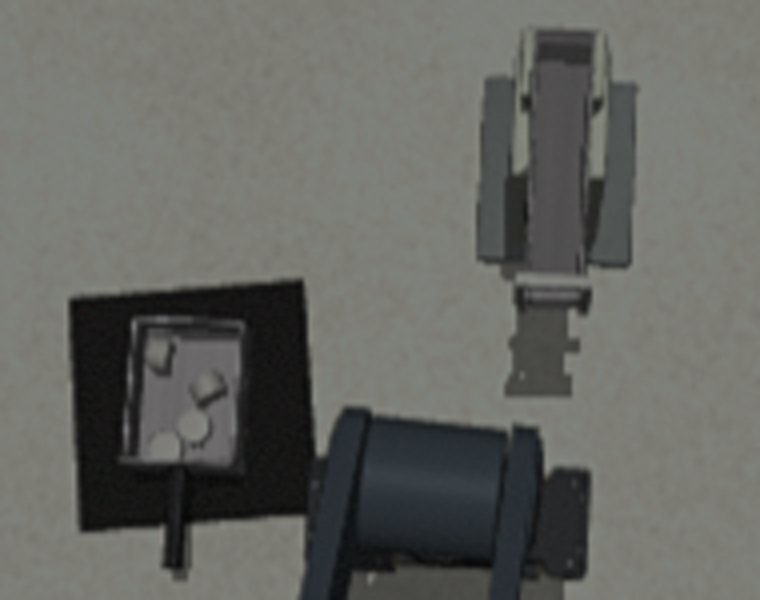

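All four pots are in the pan, at (159,352), (209,386), (193,426) and (166,442). The pan sits in the middle of the mat and the chute is empty.

```bash
python3 -c "
from rig import hand_in; print(hand_in())"
```

```text
the job is handed in; nothing more can be done
None
```

I handed the job in at about 17 s: all four pots are in the pan, which stands in the middle of the mat with the gripper released and clear; no pots fell, and the robot went near none of the bottle, jar or tray (no verdict was returned).

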